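# Bench-test the spring latch of the entrance lock

### The arm

A 6-joint arm with a two-finger parallel gripper is mounted at the origin on the work surface. World frame = base frame: x ahead of the robot, y to its left, z up, the work surface at z = 0. Lengths are in m, angles in rad, forces in N, time in s.
With the tool pointing down it reaches from about 0.275 to 0.85 m from the base axis. Payload 5.2 kg.
Tool frame: the origin (TCP) lies between the finger pads, 19 mm behind the fingertips; this is the grasp point; z points along the fingers, y is the line along which they close (so a half turn about z gives the same grasp; the last joint's range is limited). The gripper opens to 85 mm and grips with 20 to 120 N. Pads are 22 mm wide; open, the fingers measure 114 mm over their backs; the gripper's body (76 mm by 85 mm) begins 54 mm behind the grasp point. The pads swing forward as they close: fully open they stand 13 mm farther back than shut.
Start: joints at [1.139, 0.259, 1.535, -0, 1.348, -0.203], TCP at [0.125, 0.536, 0.25] pointing down, gripper open.
Joint ranges: [-3.14, 3.14], [-0.91, 2.08], [0.19, 2.58], [-1.22, 4.36], [0.22, 2.71], [-3.12, 3.12]. Speed limits (rad/s): [2.57, 2.57, 3.14, 3.14, 3.14, 3.14].

### API

Orientations are given as [roll, pitch, yaw] about the fixed x, y, z axes, in that order (R = Rz(yaw) Ry(pitch) Rx(roll)).
In Python, from rig import env, optics gives the robot as it stands. The module is installed in compiled form; this text tells all that it offers.
- The arm moves only by the tool servo_tool, never from a script. Its argument "moves" is a list of rows, each a list of 5 numbers: the opening, from 0 (shut) to 1 (fully open), then the shift along the tool's x, y, z in m, then the turn about the tool's z in rad. In form: [[gripper, dx, dy, dz, spin], ...]. A call has exactly 10 rows; each row is the pose to reach, as a shift and turn from the pose commanded when the call began, along the tool's axes at that moment; what a row does not reach only later rows make up. A row lasts 1/10 s, in which the tool goes at most 50 mm and 8.59 degrees, less where a joint would pass 70% of its speed; a pose out of reach is approached as far as the arm can. A call with a gripper value outside its range is refused whole. The fingers move at their own pace and stop on an object; "newtons" is the grip in N (left out, the last holds). Time passes only in rows, so rows that repeat a pose let the fingers close, or fill a call up. It gives the time, the measured TCP pose, the force, the opening and the grip force at its end, in the units of the state.
- env.get_state(): the state, without advancing time (a new reading comes with each control period).
- optics.grab_frame(name): name is "scene" or "side" or "wrist"; returns a dict with "img" (420x560x3 uint8, red, green, blue), "fx", "fy", "cx", "cy" (pixels), "D" ([k1, k2, p1, p2, k3] as OpenCV has them; the pictures are not rectified), "camera_from_world" (4x4, takes a point from world to camera coordinates); the wrist camera has in their place "T_tool_cam" (4x4, takes a point from camera to tool coordinates, whose origin is the TCP and whose axes are the flange's). Camera axes: x right, y up, looking along -z (the intrinsics and any distortion apply to the point x, -y, -z); pixel columns grow to the right and rows downward; lengths in m; the calibration is good to about 2 mm. A picture is of the moment at which its call begins: read the wrist's pose just before it. There is no depth.
- env.finish_job(): hands the job in; it is judged then, once.
The state is a dict: "clock": time; "qpos": joint angles; "joint_vel": joint speeds; "effort": joint torques, N m; "tcp_pos": TCP position; "tcp_rot": TCP orientation; "force": force on the tool from outside, world axes, zero at the start; "torque": the same for the moment, N m; "grip_width": finger opening in m; "grip_force": force on a finger pad.
Only numpy, scipy, OpenCV 4.12 (cv2) and the standard library are available. Lean on these libraries where they do the work, as an engineer would, in place of code of your own. Each camera call takes 0.05 s, during which the arm holds its last target. There are 200 camera calls.

### The job

Three mortise locks stand faceplate up in the slotted pine rack on the lock bench. Test the latch of the entrance lock, the only one whose faceplate carries both a bevelled spring latch and a square deadbolt: with closed fingertips gently press that latch straight in until it is nearly flush with the faceplate, let it spring fully out again, and draw the hand well clear above it. Do not touch the deadbolt, the small guard plunger, the other two locks or the rack, lift nothing, and leave everything else on the bench where it lies.

Things in the scene. Friction and masses are not known exactly. Their poses are not given: they have to be found in the camera images.
- entrance_latch (a joint): the bevelled spring latch of the entrance lock, the part to press: how far it is pushed in, m; 0 = fully out (19 mm proud of the faceplate), 0.019 = flush with the faceplate, its stop. A spring returns it: about 2 N starts it moving, rising evenly to about 4.7 N when flush; past that the fingers meet the rigid faceplate.
- entrance_latch_nose (a point): point centred over the entrance latch at crest height (19 mm above the faceplate when out); it moves with the latch; axes as the lock's, z up. The latch is 26 mm long along the faceplate (x), 16 mm across (y); its crest is a 4 mm flat along the -y edge, from which the bevel falls to 4 mm above the faceplate at the +y edge.
- entrance_lock: the entrance lock, loose in one of the rack's slots: steel case 152 x 22 x 103 mm (x, y, z), faceplate 203 x 32 x 5.5 mm on top, about 0.9 kg. Origin: centre of the case's underside; x along the faceplate, z up; faceplate top at z = 108.5 mm. On it, centred at y = 0: the latch at x = 0, the square deadbolt at x = +58 mm, the small guard plunger at x = -38 mm.
- entrance_deadbolt: the square deadbolt of the entrance lock, rigid, 32 x 16 mm in plan, standing 25 mm above the faceplate; not to be touched. Origin: its centre at the level of the faceplate's top.
- guard_plunger (a joint): the small bevelled guard plunger of the entrance lock, 16 x 10 mm in plan, 10 mm proud: how far it is pushed in, m; 0 = fully out. Not to be touched.
- passage_lock: the passage lock, same case and faceplate as the entrance lock and an identical bevelled latch at x = 0, but no deadbolt and no plunger; loose in another slot; not to be touched. Origin and axes as for the entrance lock.
- closet_deadlock: the closet deadlock, same case and faceplate, with only a square deadbolt (32 x 16 mm, 25 mm high) at x = 0; loose in another slot; not to be touched. Origin and axes as for the entrance lock.
- rack: fixed pine rack, a block 180 x 194 x 70 mm (x, y, z) with three slots along its x, 65 mm apart in y, slot floor 15 mm above the bench, in which the locks stand in any order. Origin: centre of its underside, on the bench.
- trunk_clasp: bystander: flat rusted iron trunk clasp, 72 x 44 x 16 mm, lying beside the rack; origin: centre of its underside
- corner_guard: bystander: chrome trunk corner guard, three thin plates meeting at a corner, 52 x 52 x 52 mm; origin: centre of its underside
- feeler_block: bystander: nickel feeler block, 90 x 22 x 16 mm; origin: centre of its underside
- lock_cylinder: bystander: brass lock cylinder standing on end, 35 mm across, 38 mm high; origin: centre of its underside
- handle_grip: bystander: black plastic handle grip, 118 x 26 x 22 mm, on the robot's side of the rack; origin: centre of its underside
- lever_handle: bystander: steel door lever on its round rose, 140 x 52 x 57 mm, beyond the rack; origin: on the bench under its middle
- screwdriver: bystander: wooden-handled screwdriver, 190 mm long, 26 mm thick, to the left of the rack; origin: on the bench under its middle

How it is judged:
By the outcome, as a careful person would: the job done as asked, in the order asked, and still so for the second after the job is handed in, with the robot touching nothing.
It also fails if it takes over 32 s, if anything falls off the work surface, if the arm or the gripper's body presses on something with over 40 N, if the wrist force passes 120 N, or if a joint passes its speed limit or range.

## Working session

There is one attempt and no reset: what is moved stays moved. The work goes in short steps, Python scripts to look and compute and a tool call to move; the robot and the scene stay as the last step left them, time stands still between calls to the robot, and variables do not carry over. Pictures are saved under pics/ and viewed, at most 10 in all, crops included, and the job is handed in when it is done.

Besides the shell and the picture viewer there is one more tool, called after "Call:" by a JSON object that holds its "api" and its "payload". servo_tool: Moves the arm, as the interface text tells. Its arguments: {"type":"object","properties":{"moves":{"type":"array","items":{"type":"array","items":{"type":"number"}}},"newtons":{"type":"number"}},"required":["moves"]}

```bash
mkdir -p pics
cat > h.py <<'E'
import numpy as np, cv2
from rig import env, optics
def grab(n,tag):
    f=optics.grab_frame(n); cv2.imwrite(f'pics/{tag}.png',f['img'][:,:,::-1]); np.save(f'pics/{tag}.npy',f,allow_pickle=True); return f
def load(tag): return np.load(f'pics/{tag}.npy',allow_pickle=True).item()
def ray(f,uv):
    K=np.array([[f['fx'],0,f['cx']],[0,f['fy'],f['cy']],[0,0,1.]])
    p=cv2.undistortPoints(np.array([[uv]],float),K,np.array(f['D'],float))[0,0]
    T=f['camera_from_world']; R=T[:3,:3]; o=-R.T@T[:3,3]; return o,R.T@np.array([p[0],-p[1],-1.])
def plane(f,uv,z):
    o,d=ray(f,uv); return o+d*(z-o[2])/d[2]
def tri(f1,a,f2,b):
    o1,d1=ray(f1,a);o2,d2=ray(f2,b)
    s=np.linalg.lstsq(np.c_[d1,-d2],o2-o1,rcond=None)[0]
    p,q=o1+d1*s[0],o2+d2*s[1]; return (p+q)/2,np.linalg.norm(p-q)
E
python3 - <<'E'
from h import *
a=grab('scene','s0');b=grab('side','d0')
cv2.imwrite('pics/both.png',cv2.resize(np.vstack([a['img'],b['img']])[:,:,::-1],(400,600)))
for f in(a,b):
    T=f['camera_from_world'];print(-T[:3,:3].T@T[:3,3],f['fx'],f['D'])
print(env.get_state())
E
```

```text
[ 1.26197184 -0.32113578  0.69147644] 536.0710227676126 [-0.15116122  0.          0.          0.          0.        ]
[-0.04284033 -0.64144942  0.69729294] 452.24754328281546 [-0.14050078  0.          0.          0.          0.        ]
{'clock': 0.1, 'qpos': array([ 1.13918508e+00,  2.59273047e-01,  1.53597983e+00,  1.97009305e-05,
        1.34799203e+00, -2.02803170e-01]), 'joint_vel': array([-3.42426831e-05, -1.69991435e-03, -2.72807160e-03, -3.08694827e-05,
       -8.27713723e-05, -1.32400188e-03]), 'effort': array([ 2.13638908e-03, -4.46975291e+01, -2.91246682e+01, -1.38897126e-04,
        6.40548227e-03,  1.92676744e-06]), 'tcp_pos': array([0.12453294, 0.53526222, 0.24925374]), 'tcp_rot': array([-3.13997813e+00, -3.51602388e-04,  2.91277992e+00]), 'force': array([-0.08056002, -0.2233121 ,  0.36230405]), 'torque': array([ 0.00525688, -0.00273464,  0.02229585]), 'grip_force': 0.0, 'grip_width': 0.08525793145922046}
```

View pics/s0.png

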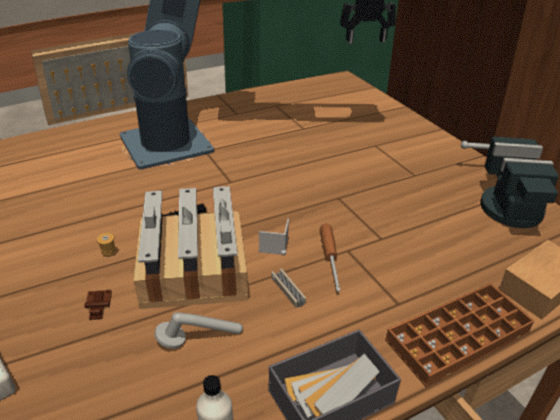

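View pics/d0.png

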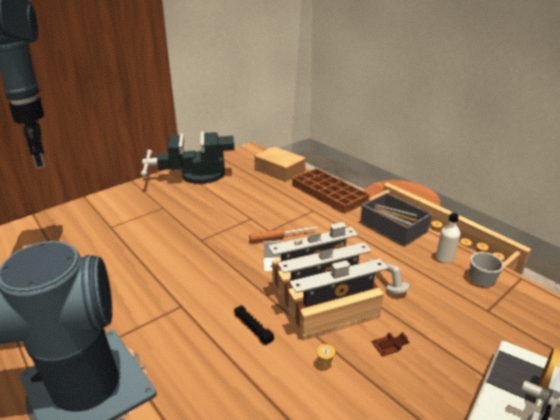

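The scene view shows the rack at (190,250), with three faceplates around (152,225), (188,220) and (224,220). The right-hand one, on the +y side, looks like the entrance lock. In the side view the rack is at (325,270). I'll enlarge both.

Run:
```python
from h import *
a=load('s0')['img'][180:280,130:250,::-1];b=load('d0')['img'][215:315,255:395,::-1]
A=cv2.resize(a,None,fx=6,fy=6,interpolation=2);B=cv2.resize(b,None,fx=5.7,fy=5.7,interpolation=2)
cv2.imwrite('pics/ca.png',A);cv2.imwrite('pics/cb.png',B)
```

```text
(no output)
```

View pics/ca.png

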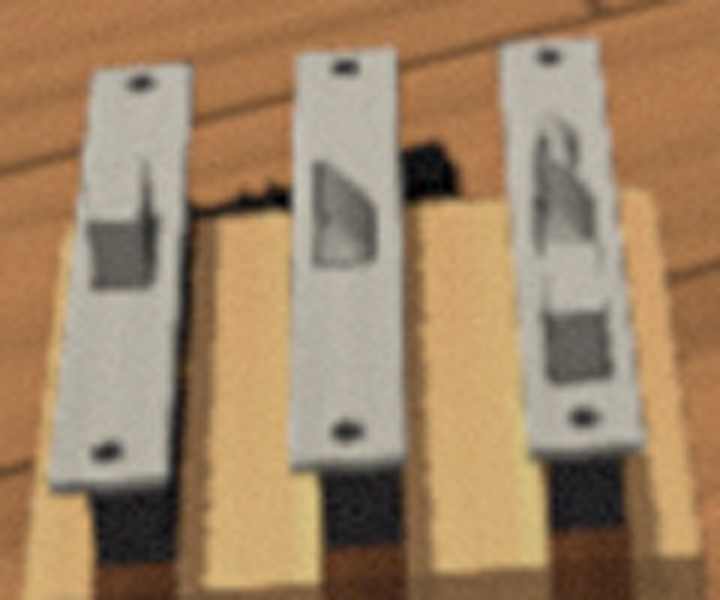

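View pics/cb.png

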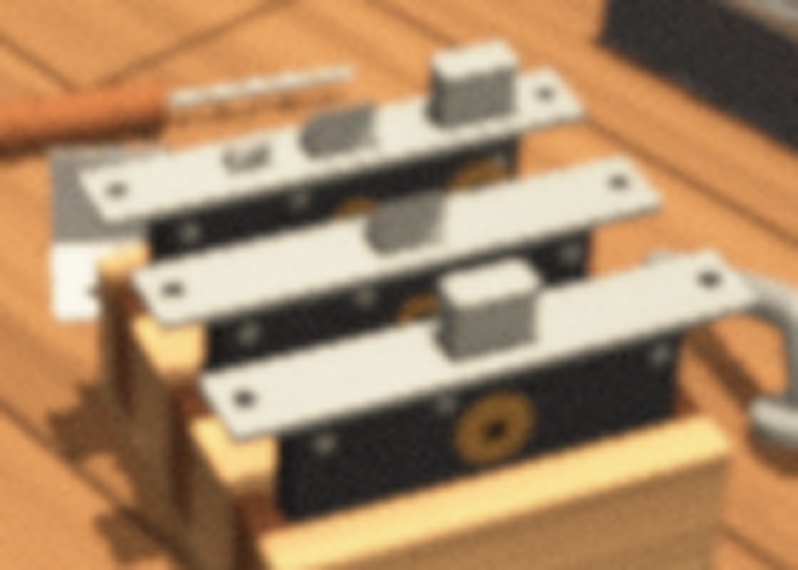

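The right-hand lock in the scene crop, at x 500–640, is the far one in the side crop. It carries the plunger, the bevelled latch and the deadbolt, so it is the entrance lock. Its faceplate screw holes are at (549,57) and (583,417) in the scene crop, and (117,190) and (545,93) in the side crop. I'll compute positions from both views.

Run:
```python
from h import *
s=load('s0');d=load('d0')
S=lambda u,v:((u+.5)/6-.5+130,(v+.5)/6-.5+180)
D=lambda u,v:((u+.5)/5.7-.5+255,(v+.5)/5.7-.5+215)
np.set_printoptions(precision=4,suppress=True)
z=.1235
ps={'h1':((549,57),(117,190)),'h2':((583,417),(545,93)),'TL':((500,44),(105,222)),'TR':((600,40),(82,178)),'BL':((533,452),(585,112)),'BR':((643,446),(555,70))}
P={}
for k,(a,b) in ps.items():
    p,q=plane(s,S(*a),z),plane(d,D(*b),z); t=tri(s,S(*a),d,D(*b)); P[k]=(p,q,t[0]);print(k,p,q,*t)
for i in range(3):
    c=sum(P[k][i] for k in('TL','TR','BL','BR'))/4; hm=(P['h1'][i]+P['h2'][i])/2
    v=P['h2'][i]-P['h1'][i];w=P['BL'][i]+P['BR'][i]-P['TL'][i]-P['TR'][i]
    print(c,hm,np.arctan2(v[1],v[0]),np.arctan2(w[1],w[0]),np.linalg.norm(w)/2)
# latch crest corners scene & passage/closet centre
print(plane(s,S(540,250),z),plane(s,S(598,250),z))
```

```text
h1 [ 0.4514 -0.0149  0.1235] [ 0.4505 -0.016   0.1235] [ 0.4511 -0.015   0.123 ] 0.0006633649529619056
h2 [ 0.6223 -0.0753  0.1235] [ 0.623  -0.0762  0.1235] [ 0.6229 -0.0759  0.1237] 0.0008729546168648824
TL [ 0.4375 -0.0262  0.1235] [ 0.4343 -0.029   0.1235] [ 0.4359 -0.0262  0.1219] 0.0014964584310464607
TR [0.4494 0.0037 0.1235] [ 0.4452 -0.0013  0.1235] [0.4478 0.0034 0.1212] 0.0028844073068900887
BL [ 0.63   -0.0933  0.1235] [ 0.6251 -0.096   0.1235] [ 0.628  -0.093   0.1212] 0.0011882930910762886
BR [ 0.6408 -0.0654  0.1235] [ 0.6386 -0.0673  0.1235] [ 0.6401 -0.0655  0.1224] 0.001030486479056117
[ 0.5394 -0.0453  0.1235] [ 0.5369 -0.0451  0.1235] -0.33967376531183835 -0.3408813251187774 0.20372231920187775
[ 0.5358 -0.0484  0.1235] [ 0.5368 -0.0461  0.1235] -0.33557512004599227 -0.3332278524226479 0.20325425295055444
[ 0.5379 -0.0453  0.1217] [ 0.537  -0.0454  0.1234] -0.3403139266966463 -0.3394475840831245 0.2038400442974547
[ 0.5459 -0.0567  0.1235] [ 0.5534 -0.0414  0.1235]
```

The views agree to about 2 mm or better. The faceplate centre is (0.5375, -0.0458) at z ≈ 0.123, with yaw -0.338 and length 0.203 (nominal 0.203). The target is 3 mm toward the crest, (0.5365, -0.0486). That is a shift of -0.534 and -0.475 in tool x and y, with spin +0.109. I'll go there high, shutting the fingers on the way.

Call:
{"api": "servo_tool", "payload": {"moves": [[0, -0.011, -0.01, 0, 0.02], [0, -0.035, -0.031, 0, 0.04], [0, -0.065, -0.058, 0, 0.06], [0, -0.1, -0.089, 0, 0.08], [0, -0.135, -0.12, 0, 0.1], [0, -0.17, -0.151, 0, 0.109], [0, -0.205, -0.182, 0, 0.109], [0, -0.24, -0.214, 0, 0.109], [0, -0.27, -0.24, 0, 0.109], [0, -0.3, -0.267, 0, 0.109]], "newtons": 20}}

```text
clock: 1.1
tcp_pos: [0.3567, 0.2052, 0.25]
tcp_rot: [-3.141, 0.0, 2.802]
force: [1.0, 1.0, -1.1]
grip_width: -0.0003
grip_force: 0.0
```

Call:
{"api": "servo_tool", "payload": {"moves": [[0, -0.028, -0.02, 0, 0], [0, -0.063, -0.045, 0, 0], [0, -0.105, -0.075, 0, 0], [0, -0.147, -0.105, 0, 0], [0, -0.182, -0.13, 0, 0], [0, -0.21, -0.15, 0, 0], [0, -0.235, -0.168, 0, 0], [0, -0.248, -0.177, 0, 0], [0, -0.254, -0.1815, 0, 0], [0, -0.254, -0.1815, 0, 0]]}}

```text
clock: 2.1
tcp_pos: [0.5355, -0.048, 0.2497]
tcp_rot: [3.142, -0.001, 2.803]
force: [-0.5, 0.9, 0.3]
grip_width: -0.0002
grip_force: 0.0
```

Run:
```python
from h import *
s=env.get_state();print(s['tcp_pos'],s['tcp_rot'],s['force'],s['grip_width'])
f=grab('wrist','w1');print(f['T_tool_cam'])
```

```text
[ 0.53548245 -0.04802454  0.2497348 ] [ 3.14155650e+00 -9.26785106e-04  2.80287900e+00] [-0.50216736  0.9379213   0.27174019] -0.00023418696208828444
[[ 3.36689685e-04  9.58474368e-01  2.85178492e-01  7.24285839e-02]
 [ 9.99999589e-01 -8.27395417e-05 -9.02542876e-04  3.31968881e-04]
 [-8.41468675e-04  2.85178679e-01 -9.58474002e-01 -1.24183938e-01]
 [ 0.00000000e+00  0.00000000e+00  0.00000000e+00  1.00000000e+00]]
```

View pics/w1.png

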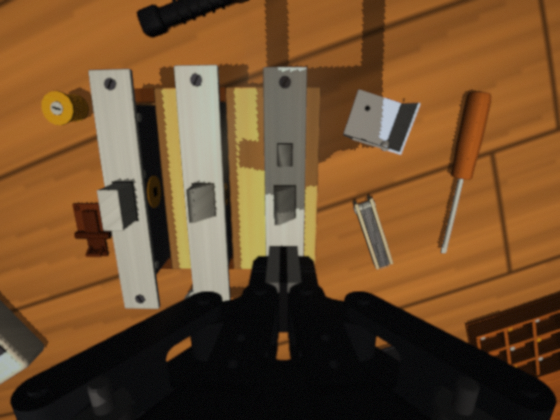

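The wrist view shows the entrance lock in the middle: plunger (285,154), latch at cols 275–296 and rows 185–225, screw hole (285,83). The finger bodies hang at column 283. I'll check these by casting rays.

Run:
```python
from h import *
from scipy.spatial.transform import Rotation as Ro
np.set_printoptions(precision=4,suppress=True)
f=load('w1');W=np.eye(4);W[:3,:3]=Ro.from_euler('xyz',[3.14156,-.00093,2.80288]).as_matrix();W[:3,3]=[.53548,-.04802,.24973]
f['camera_from_world']=np.linalg.inv(W@f['T_tool_cam'])
c=np.array([.5375,-.0458]);y=-.338;R=np.array([[np.cos(y),np.sin(y)],[-np.sin(y),np.cos(y)]])
for n,uv,z in [('hole',(285,83),.1235),('TL',(265,67),.1235),('TR',(306,68),.1235),('plunger',(285,154),.1285),('latch near base L',(275,186),.1275),('latch R',(296,186),.1275),('crest?L',(274,224),.1425),('R',(296,221),.1275)]:
    p=plane(f,uv,z);print(n,p,R@(p[:2]-c)*1000)
print(R@(W[:2,3]-c))
```

```text
hole [ 0.4515 -0.0162  0.1235] [-90.9723  -0.6314]
TL [ 0.4362 -0.0262  0.1235] [-102.0635  -15.1207]
TR [0.4467 0.0016 0.1235] [-101.3809   14.5715]
plunger [ 0.5    -0.0333  0.1285] [-39.5598  -0.6023]
latch near base L [ 0.5211 -0.0489  0.1275] [-14.4315  -8.3726]
latch R [ 0.5266 -0.0334  0.1275] [-14.4228   8.0339]
crest?L [ 0.5455 -0.0581  0.1425] [11.6183 -8.9854]
R [ 0.554  -0.0427  0.1275] [14.5716  8.3561]
[-0.0012 -0.0028]
```

The three views agree to about 1 mm. The TCP sits at (-1.2, -2.8) mm in lock axes, over the latch with the crest covered. I'll descend to about 12 mm above contact.

Call:
{"api": "servo_tool", "payload": {"moves": [[0, 0, 0, 0.008, 0], [0, 0, 0, 0.02, 0], [0, 0, 0, 0.034, 0], [0, 0, 0, 0.048, 0], [0, 0, 0, 0.06, 0], [0, 0, 0, 0.07, 0], [0, 0, 0, 0.074, 0], [0, 0, 0, 0.076, 0], [0, 0, 0, 0.076, 0], [0, 0, 0, 0.076, 0]]}}

```text
clock: 3.15
tcp_pos: [0.5362, -0.0479, 0.1745]
tcp_rot: [3.142, 0.001, 2.804]
force: [1.3, 1.0, 0.6]
grip_width: 0.0003
grip_force: 0.0
```

Run:
```python
from h import *
s=env.get_state();print(s['tcp_pos'],s['tcp_rot'],s['force'],s['grip_width'])
a=grab('scene','s2');b=grab('side','d2')
A=cv2.resize(a['img'][130:280,170:270,::-1],(400,600),interpolation=2);B=cv2.resize(b['img'][140:290,270:370,::-1],(400,600),interpolation=2)
cv2.imwrite('pics/c2.png',np.hstack([A,B]))
```

```text
[ 0.53622431 -0.04793154  0.17454087] [3.14152372e+00 1.10323781e-03 2.80379631e+00] [1.28382378 1.00127453 0.59174216] 0.00030527407452486904
```

View pics/c2.png

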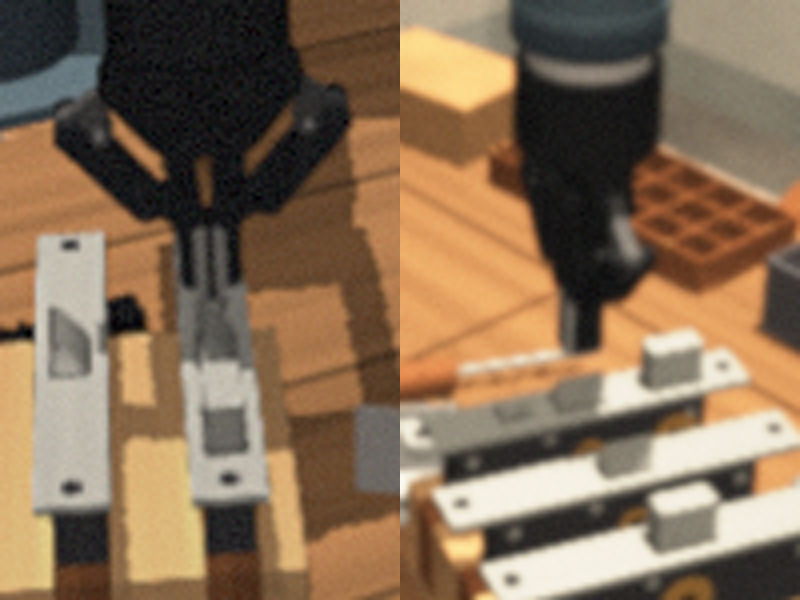

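The closed fingers hang directly over the entrance latch: the tip is at (580,345) in the right panel above the latch at (580,390), clear of the deadbolt. I'll press partway slowly and read the force.

Call:
{"api": "servo_tool", "payload": {"moves": [[0, 0, 0, 0.004, 0], [0, 0, 0, 0.008, 0], [0, 0, 0, 0.011, 0], [0, 0, 0, 0.014, 0], [0, 0, 0, 0.016, 0], [0, 0, 0, 0.018, 0], [0, 0, 0, 0.02, 0], [0, 0, 0, 0.022, 0], [0, 0, 0, 0.023, 0], [0, 0, 0, 0.023, 0]]}}

```text
clock: 4.25
tcp_pos: [0.5357, -0.0478, 0.1509]
tcp_rot: [-3.142, -0.0, 2.804]
force: [-2.8, -0.1, 3.7]
grip_width: 0.0001
grip_force: 1.4
```

Contact confirmed at 3.7 N (about 3.5 N expected at this depth). Next I'll press in small steps to about 17 mm.

Call:
{"api": "servo_tool", "payload": {"moves": [[0, 0, 0, 0.001, 0], [0, 0, 0, 0.002, 0], [0, 0, 0, 0.003, 0], [0, 0, 0, 0.004, 0], [0, 0, 0, 0.005, 0], [0, 0, 0, 0.0055, 0], [0, 0, 0, 0.006, 0], [0, 0, 0, 0.0062, 0], [0, 0, 0, 0.0062, 0], [0, 0, 0, 0.0062, 0]]}}

```text
clock: 5.25
tcp_pos: [0.5358, -0.0478, 0.1448]
tcp_rot: [-3.142, -0.0, 2.804]
force: [-3.0, 0.8, 3.0]
grip_width: 0.0001
grip_force: 1.9
```

Run:
```python
from h import *
F=[]
for i in range(4):
    s=env.get_state();F.append(s['force']);
    if i<3: b=grab(['side','scene','side'][i],f'p{i}')
print(s['tcp_pos'],np.array(F).round(1))
a=load('p1');b=load('p2')
A=cv2.resize(a['img'][180:255,190:240,::-1],(400,600),interpolation=2);B=cv2.resize(b['img'][190:265,300:350,::-1],(400,600),interpolation=2)
cv2.imwrite('pics/c3.png',np.hstack([A,B]))
```

```text
[ 0.53576213 -0.0477842   0.14479951] [[-3.   0.8  3. ]
 [-2.2  1.9  4.8]
 [-2.6  0.7  4.2]
 [-3.1 -0.2  4.4]]
```

View pics/c3.png

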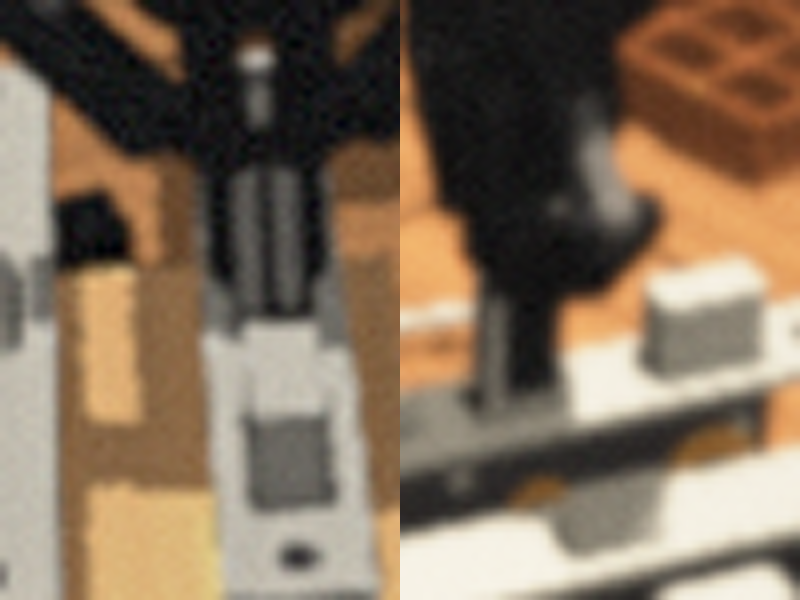

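The tip is about 2 mm above the faceplate, the force averages about 4.4 N (spring level), and the fingers are clear of the deadbolt and plunger. I'll go 0.8 mm further to be surely nearly flush.

Call:
{"api": "servo_tool", "payload": {"moves": [[0, 0, 0, 0.0002, 0], [0, 0, 0, 0.0004, 0], [0, 0, 0, 0.0006, 0], [0, 0, 0, 0.0008, 0], [0, 0, 0, 0.0008, 0], [0, 0, 0, 0.0008, 0], [0, 0, 0, 0.0008, 0], [0, 0, 0, 0.0008, 0], [0, 0, 0, 0.0008, 0], [0, 0, 0, 0.0008, 0]]}}

```text
clock: 6.4
tcp_pos: [0.5358, -0.0478, 0.144]
tcp_rot: [3.142, -0.0, 2.804]
force: [-3.8, 0.7, 3.9]
grip_width: -0.0001
grip_force: 1.9
```

Call:
{"api": "servo_tool", "payload": {"moves": [[0, 0, 0, -0.001, 0], [0, 0, 0, -0.003, 0], [0, 0, 0, -0.005, 0], [0, 0, 0, -0.0075, 0], [0, 0, 0, -0.01, 0], [0, 0, 0, -0.0125, 0], [0, 0, 0, -0.015, 0], [0, 0, 0, -0.018, 0], [0, 0, 0, -0.022, 0], [0, 0, 0, -0.026, 0]]}}

```text
clock: 7.4
tcp_pos: [0.5361, -0.0479, 0.1703]
tcp_rot: [3.142, 0.0, 2.804]
force: [-0.3, -0.0, -0.2]
grip_width: -0.0001
grip_force: 0.0
```

Call:
{"api": "servo_tool", "payload": {"moves": [[0, 0, 0, -0.006, 0], [0, 0, 0, -0.018, 0], [0, 0, 0, -0.034, 0], [0, 0, 0, -0.052, 0], [0, 0, 0, -0.07, 0], [0, 0, 0, -0.088, 0], [0, 0, 0, -0.104, 0], [0, 0, 0, -0.114, 0], [0, 0, 0, -0.12, 0], [0, 0, 0, -0.12, 0]]}}

```text
clock: 8.4
tcp_pos: [0.5361, -0.0479, 0.2909]
tcp_rot: [3.142, 0.002, 2.804]
force: [0.2, -0.6, -0.2]
grip_width: -0.0002
grip_force: 0.0
```

Run:
```python
from h import *
s=env.get_state();print(s['tcp_pos'],s['force'],s['clock'])
a=grab('scene','s3');b=grab('side','d3')
A=cv2.resize(a['img'][180:280,180:247,::-1],(400,600),interpolation=2);B=cv2.resize(b['img'][200:300,290:357,::-1],(400,600),interpolation=2)
cv2.imwrite('pics/c4.png',np.hstack([A,B]))
```

```text
[ 0.53613956 -0.04791068  0.29087313] [ 0.15110228 -0.60881039 -0.18606258] 8.4
```

View pics/c4.png

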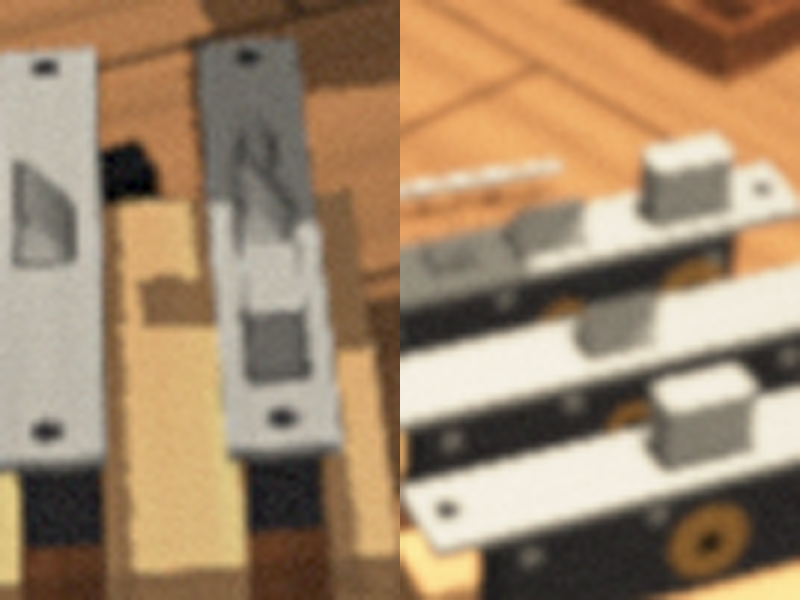

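The latch stands fully out again at (548,225) in the right panel, the locks have not shifted, and the hand is 12 cm above the latch.

```bash
python3 -c "
from rig import env
print(env.finish_job())"
```

```text
the job is handed in; nothing more can be done
None
```

I pressed the entrance latch in about 17.5 mm of its 19 mm at roughly 4 N, let it spring fully out, drew the hand about 12 cm clear above it and handed the job in at 8.5 s; the pictures show the locks unmoved.

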